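Sort the tool holders and lock the green one in the bayonet socket

TASK

Clear the rack of tool holders by colour: first put the red one in the red bin and the blue one in the blue bin. Then take the green one, push it into the green-ringed bayonet socket against the spring, twist it a full quarter turn clockwise (seen from above) to the stop, and finish while still gripping it and holding it there, pushed in and fully turned, since it springs back if let go. Leave the other things on the bench alone.

Things in the scene. Friction and masses are not known exactly. Their poses are not given: they have to be found in the camera images.
- holder_red: loose tool holder, red ring and red top, 0.13 to 0.21 kg. Origin: centre of underside, z up its axis; same after a half turn. z 0-12: cross-bar foot 40 (x) x 13 mm (y), rounded below; 12-26: neck 13 dia; 26-32: red ring 46 dia; 32-70: grip block 44 (x) x 24 (y), flats face +-y (grip across the 24). Starts hanging upright by its ring in a rack slot, x along the rack's x, underside 6 mm above the bench
- holder_blue: loose tool holder, blue ring and blue top, 0.13 to 0.21 kg. Origin: centre of underside, z up its axis; same after a half turn. z 0-12: cross-bar foot 40 (x) x 13 mm (y), rounded below; 12-26: neck 13 dia; 26-32: blue ring 46 dia; 32-70: grip block 44 (x) x 24 (y), flats face +-y (grip across the 24). Starts hanging upright by its ring in a rack slot, x along the rack's x, underside 6 mm above the bench
- holder_green: loose tool holder, green ring and green top, 0.13 to 0.21 kg. Origin: centre of underside, z up its axis; same after a half turn. z 0-12: cross-bar foot 40 (x) x 13 mm (y), rounded below; 12-26: neck 13 dia; 26-32: green ring 46 dia; 32-70: grip block 44 (x) x 24 (y), flats face +-y (grip across the 24). Starts hanging upright by its ring in a rack slot, x along the rack's x, underside 6 mm above the bench
- holder_red_mid (a point): point on the axis of the red holder, 35 mm above its underside
- holder_blue_mid (a point): point on the axis of the blue holder, 35 mm above its underside
- bin_red: open red bin, fixed. Origin at the centre of its underside; outside 120 mm along x, 140 mm along y, 50 mm tall, walls and floor 4 mm thick. The red and the blue bin may swap places
- bin_blue: open blue bin, fixed. Origin at the centre of its underside; outside 120 mm along x, 140 mm along y, 50 mm tall, walls and floor 4 mm thick. The red and the blue bin may swap places
- rack: grey rack, fixed block 245 mm along x, 64 mm along y, 32 mm tall, origin at the centre of its underside; three slots (46 mm along x, 18 mm along y, right through) at x = -75, 0, +75 mm. Which colour hangs in which slot varies
- socket: fixed green bayonet socket block 110 x 110 x 60 mm tall, steel top plate 6 mm thick, green ring round its mouth; origin: centre of underside. Slot through the plate: 44 mm along x, 17 mm along y, white marks at its ends; black marks at +-y show the locked direction. The holder's foot enters along the slot, either way round, then turns 90 deg clockwise seen from above to lie along y
- socket_mouth (a point): centre of the slot, on the socket's top face (60 mm above the bench); axes as the socket. A holder meets the spring when its underside is 14 mm below this point; it cannot turn until 18 mm below, and the bottom stop is at 22 mm, where its ring still clears the plate by 4 mm. Once turned, its foot bears under the plate, but let go it springs back to the slot direction
- plunger (a joint): how far the socket's inside is pushed down: 0 at rest, 0.008 m at the bottom stop; spring 4 N at rest, 7.2 N at the stop; 0.004 m or more while a foot is under the plate
- rotor (a joint): how far the socket's inside is turned clockwise seen from above: 0 rad at the entry direction, 1.57 rad at the stop; spring 0.02 N m at 0, 0.083 N m at the stop. It is driven by the foot, with about 0.1 rad of play, so the holder may lead it by that much
- chuck: dark steel collet chuck, stepped cylinder 50 mm diameter, 55 mm tall; loose bystander, origin at the centre of its underside
- taper: bright steel tapered arbor standing on its 48 mm flange, 70 mm tall; loose bystander, origin at the centre of its underside
- jar: white plastic jar, 56 mm diameter, 70 mm tall; loose bystander, origin at the centre of its underside
- vblock: small steel V-block 50 x 40 mm, 36 mm tall; loose bystander, origin at the centre of its underside
- driver: screwdriver with orange handle, 160 mm long, lying down; loose bystander, origin near its middle
- spanner: steel spanner, 150 mm long, lying down; loose bystander, origin near its middle
- bush: brass bush, 36 mm diameter, 30 mm tall; loose bystander, origin at the centre of its underside

How it is judged (in metres and radians):
On the way, in this order (a step that is already met when the one before it is completed fails the run):
1. the red holder lies released in the red bin and the blue holder in the blue bin (x of holder_red_mid in the frame of bin_red between -0.056 and 0.056 m and y of holder_red_mid in the frame of bin_red between -0.066 and 0.066 m and z of holder_red_mid in the frame of bin_red below 0.055 m and x of holder_blue_mid in the frame of bin_blue between -0.056 and 0.056 m and y of holder_blue_mid in the frame of bin_blue between -0.066 and 0.066 m and z of holder_blue_mid in the frame of bin_blue below 0.055 m and contact force between the fingers and holder_red below 0.1 N and contact force between the fingers and holder_blue below 0.1 N), for 0.2 s.
2. the green holder is pushed into the socket, foot below the top plate (horizontal distance between holder_green and socket_mouth below 0.006 m and angle between holder_green's own z axis and vertical below 0.12 rad and value of joint plunger above 0.0033 m), for 0.05 s.
3. the green holder is turned a quarter turn clockwise under the plate (all of step 2 and value of joint rotor above 1.35 rad and angle between the x axis of holder_green and the y axis of socket, either way round below 0.3 rad and z of holder_green in the frame of socket_mouth below -0.0165 m), for 0.2 s.
At the end, for the whole second after the job is handed in: Red and blue holders at rest, released, in their bins (middle within the walls, under 55 mm up). Green upright (0.12 rad), within 6 mm of the socket axis, foot under the plate (plunger > 3.3 mm, underside > 16.5 mm down), rotor > 1.35 rad, aligned to 0.3 rad, still, gripped with > 1.5 N (all of step 1 and all of step 3 and linear speed of each of holder_red, holder_blue, holder_green below 0.03 m/s and contact force between the fingers and holder_green above 1.5 N); the arm keeps its last pose, push and grip.
It fails at once if one of the other loose things on the bench is moved more than 40 mm (distance of any of chuck, taper, jar, vblock, driver, spanner, bush from where it was at the start of the episode above 0.04 m).
It also fails if it takes over 67 s, if anything falls off the work surface, if the arm or the gripper's body presses on something with over 40 N, if the wrist force passes 120 N, or if a joint passes its speed limit or range.

ROBOT

A 6-joint arm with a two-finger parallel gripper is mounted at the origin on the work surface. World frame = base frame: x ahead of the robot, y to its left, z up, the work surface at z = 0. Lengths are in mm, angles in rad, forces in N, time in s.
With the tool pointing down it reaches from about 350 to 850 mm from the base axis. Payload 8.1 kg.
Tool frame: the origin (TCP) lies between the finger pads; the fingertips stand 8 mm ahead of it and the grasp point (between the pads) lies 11 mm behind it (robot.tip_reach is the distance from the TCP to the fingertips, in mm); z points along the fingers, y is the direction in which the jaws open and shut (so a half turn about z gives the same grasp; the last joint's range is limited). The gripper opens to 85 mm and grips with 20 to 120 N. Pads are 22 mm wide; open, the fingers measure 114 mm over their backs; the gripper's body (76 mm by 85 mm) begins 54 mm behind the grasp point. The pads swing forward as they close: fully open they stand 13 mm farther back than shut.
Start: joints at [1.092, 0.13, 1.488, -0, 1.523, -0.085], TCP at [230.2, 554.088, 239.292] pointing down, gripper open.
Joint ranges: [-2.96, 2.96], [-0.89, 2.26], [0.02, 2.5], [-1.34, 4.48], [0, 2.73], [-2.66, 2.66]. Speed limits (rad/s): [2.39, 2.39, 2.79, 3.14, 3.14, 3.14].

INTERFACE

Orientations are given as a rotation vector (axis times angle).
In Python, from rig import robot gives the robot as it stands.
- The arm moves only by the tool apply_moves, never from a script. Its argument "moves" is a list that holds one entry, the list of rows, each a list of 7 numbers: the opening, from 0 (shut) to 1 (fully open), then the shift along the tool's x, y, z in m, then the turn, a rotation vector about the tool's x, y, z in degrees. A call has 1 to 10 rows; each row is the pose to reach, as a shift and turn from the pose measured when the call began, along the tool's axes at that moment; what a row does not reach only later rows make up. A row lasts 1/12 s, in which the tool goes at most 41.7 mm and 7.16 degrees, less where a joint would pass 70% of its speed; a pose out of reach is approached as far as the arm can. A call with a gripper value outside its range is refused whole. The fingers move at their own pace and stop on an object; "grip_force" is the grip in N (left out, the last holds). Time passes only in rows, so rows that repeat a pose let the fingers close. It gives the time, the measured TCP pose, the force and the opening at its end, in the units of the state.
- robot.get_state(): the state, without advancing time (a new reading comes with each control period).
- robot.read_camera(name): name is "scene" or "side" or "wrist"; returns (picture, depth): 400x640x3 uint8, blue, green, red; 400x640 float32, mm along the optical axis (not along the pixel's ray), 0 where there is no reading.
- robot.camera_model(name): a dict with "camera_matrix" (3x3 intrinsics, pixels), "world_from_camera" (4x4, takes a point from camera to world coordinates). Camera axes: x right, y down, z forward; pixel columns grow to the right and rows downward; lengths in mm; the calibration is good to about 2 mm. The wrist camera is an equidistant fisheye: a pixel r from the principal point sees the ray r / f radians off the axis. A picture is of the moment at which its call begins: read the wrist's pose just before it. camera_model takes no time and is no camera call; for the wrist camera it gives the pose at the moment of the call.
- robot.close_job(): hands the job in, once; it reports no verdict.
Trained networks look in the newest picture that a camera, given by its name, has taken for a name from the list of things; names that differ only in an ending like _2 or _b are one class to them, and where a whole thing is asked for, a point or a joint stands for the part that bears it (a point fixed in the world has none). Each returns a list of dicts, best first, with "p" (0 to 1); they miss things now and then, are a little off and sometimes report something else, mostly with a low value. They report only what shows in the picture. A call takes as long as a camera call.
- robot.find_in(camera, label): "position" ([column, row] in pixels, amid what is visible of it).
The state is a dict: "t": time; "joint_pos": joint angles; "joint_vel": joint speeds; "joint_efforts": joint torques, N m; "ee_pos": TCP position; "ee_rot": TCP orientation; "wrist_force": force on the tool from outside, world axes, zero at the start; "torque": the same for the moment, N m; "gripper_width": opening from 0.0 (shut) to 1.0 (fully open).
Only numpy, scipy, OpenCV 4.12 (cv2) and the standard library are available. Lean on these libraries where they do the work, as an engineer would, in place of code of your own. Each camera call takes 0.05 s, during which the arm holds its last target.

## Working session

There is one attempt and no reset: what is moved stays moved. The work goes in short steps, Python scripts to look and compute and a tool call to move; the robot and the scene stay as the last step left them, time stands still between calls to the robot, and variables do not carry over. Pictures are saved under pics/ and viewed, and the job is handed in when it is done.

Besides the shell and the picture viewer there is one more tool, called as name([rows], argument=value, ...), one row to a line, values as JSON. apply_moves: Moves the arm, as the interface text tells. Its arguments: {"type":"object","properties":{"moves":{"type":"array"},"grip_force":{"type":"number"}},"required":["moves"]}

```bash
ls; mkdir -p pics
python3 - <<'E'
from rig import robot
import cv2,numpy as np
np.set_printoptions(precision=3,suppress=True)
print(robot.get_state())
for n in ("scene","side"):
    im,d=robot.read_camera(n); cv2.imwrite(f"pics/{n}0.png",im); np.save(f"pics/{n}0.npy",d)
    m=robot.camera_model(n); print(n,m)
    for l in ("holder_red","holder_blue","holder_green","bin_red","bin_blue","rack","socket"):
        print(l,[(r["position"],round(r["p"],2)) for r in robot.find_in(n,l)[:2]])
E
```

```text
pics
{'t': 0.0, 'joint_pos': array([ 1.092,  0.131,  1.489,  0.   ,  1.523, -0.085]), 'joint_vel': array([-0.002,  0.001,  0.001, -0.   , -0.002,  0.001]), 'joint_efforts': array([  0.004, -56.934, -50.06 ,   0.   ,   0.013,  -0.   ]), 'ee_pos': array([229.917, 553.603, 238.236]), 'ee_rot': array([-0.615, -3.08 ,  0.003]), 'wrist_force': array([ 0.291,  0.095, -0.064]), 'torque': array([ 0.039, -0.006, -0.044]), 'gripper_width': 1.00267540249652}
scene {'camera_matrix': array([[460.73 ,   0.   , 321.733],
       [  0.   , 460.73 , 207.512],
       [  0.   ,   0.   ,   1.   ]]), 'world_from_camera': array([[  -0.775,    0.459,   -0.434, 1096.15 ],
       [   0.632,    0.579,   -0.515,  650.816],
       [   0.015,   -0.674,   -0.739, 1026.242],
       [   0.   ,    0.   ,    0.   ,    1.   ]])}
holder_red [([344.4, 172.4], 0.74), ([337.7, 210.0], 0.6)]
holder_blue [([291.5, 237.3], 0.69)]
holder_green [([379.1, 282.8], 0.63), ([315.5, 224.0], 0.59)]
bin_red [([293.2, 156.5], 0.9), ([231.2, 247.7], 0.4)]
bin_blue [([247.3, 180.5], 0.85)]
rack [([309.5, 236.6], 0.86), ([291.7, 234.6], 0.19)]
socket [([379.1, 291.4], 0.72)]
side {'camera_matrix': array([[391.585,   0.   , 317.125],
       [  0.   , 391.585, 202.752],
       [  0.   ,   0.   ,   1.   ]]), 'world_from_camera': array([[   0.802,   -0.373,    0.466,   13.834],
       [  -0.596,   -0.469,    0.651, -802.21 ],
       [  -0.024,   -0.801,   -0.599,  791.268],
       [   0.   ,    0.   ,    0.   ,    1.   ]])}
holder_red [([292.4, 210.1], 0.77), ([239.2, 215.7], 0.44)]
holder_blue [([333.1, 198.8], 0.57)]
holder_green [([312.9, 203.9], 0.7), ([188.7, 196.7], 0.62)]
bin_red [([341.6, 288.1], 0.61)]
bin_blue [([385.4, 258.8], 0.79)]
rack [([312.7, 217.2], 0.86), ([427.6, 293.5], 0.2)]
socket [([273.0, 178.1], 0.95), ([338.5, 288.2], 0.71)]
```

View pics/scene0.png

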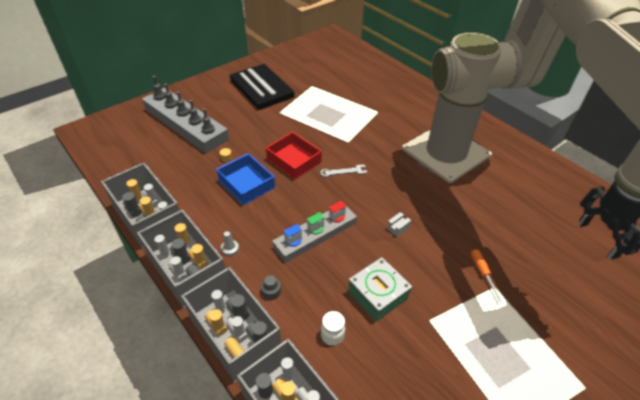

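View pics/side0.png

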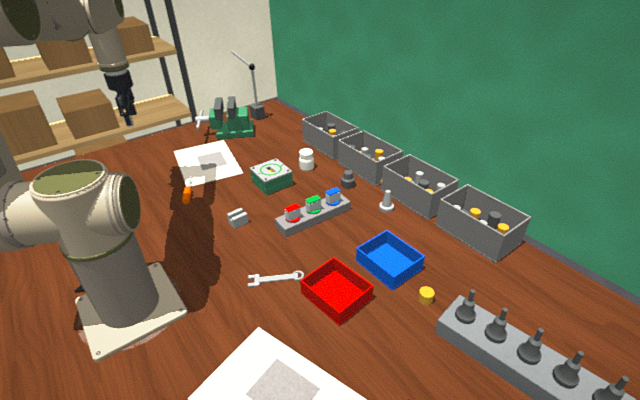

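The scene view shows the holders in the rack: red (338,210), green (316,224), blue (292,236). The red bin is at (293,156), the blue bin at (246,179) and the socket at (380,285). Next I'll work out their metric positions.

```bash
cat > h.py <<'E'
import numpy as np,cv2
np.set_printoptions(precision=3,suppress=True)
def cloud(m,d):
    K=m["camera_matrix"];T=m["world_from_camera"]
    v,u=np.mgrid[:d.shape[0],:d.shape[1]]
    P=np.stack([(u-K[0,2])/K[0,0]*d,(v-K[1,2])/K[1,1]*d,d],-1)
    W=P@T[:3,:3].T+T[:3,3]; W[d<=0]=np.nan
    return W
def proj(m,p):
    K=m["camera_matrix"];T=np.linalg.inv(m["world_from_camera"])
    q=T[:3,:3]@np.asarray(p,float)+T[:3,3]; q=K@q; return q[:2]/q[2]
E
python3 - <<'E'
from rig import robot
from h import *
for n in ("scene","side"):
    im=cv2.imread(f"pics/{n}0.png");d=np.load(f"pics/{n}0.npy");W=cloud(robot.camera_model(n),d)
    hsv=cv2.cvtColor(im,cv2.COLOR_BGR2HSV); h,s,v=cv2.split(hsv)
    z=W[...,2]; x=W[...,0];y=W[...,1]
    area=(np.abs(y)<700)&(x>200)&(x<900)
    for c,lo,hi in(("red",-8,8),("green",45,85),("blue",100,130)):
        hh=((h.astype(int)+90)%180)-90 if c=="red" else h.astype(int)
        m=area&(hh>=lo)&(hh<=hi)&(s>110)&(v>60)&(z>3)&(z<110)
        k,L,st,ce=cv2.connectedComponentsWithStats(m.astype(np.uint8))
        for i in range(1,k):
            if st[i,4]<25: continue
            P=W[L==i]; r=cv2.minAreaRect(P[:,:2].astype(np.float32))
            top=P[P[:,2]>np.percentile(P[:,2],95)-6]
            print(n,c,st[i,4],ce[i],"mean",P.mean(0),"zmax",P[:,2].max(),"top",top.mean(0),len(top),"rect",np.round(r[0],1),np.round(r[1],1),round(r[2],1))
    # rack top & socket top
    for nm,zz,cx in(("rack",32,None),("sock",60,None)):
        m=area&(abs(z-zz)<5)&(s<80)&(y<600)
        m=cv2.morphologyEx(m.astype(np.uint8),cv2.MORPH_CLOSE,np.ones((3,3)))
        k,L,st,ce=cv2.connectedComponentsWithStats(m)
        for i in range(1,k):
            if st[i,4]<150: continue
            P=W[(L==i)&(z>zz-5)]; P=P[~np.isnan(P[:,0])]; r=cv2.minAreaRect(P[:,:2].astype(np.float32))
            print(n,nm,st[i,4],ce[i],P.mean(0),"rect",np.round(r[0],1),np.round(r[1],1),round(r[2],1))
    im2=cv2.resize(im[130:330,200:460] if n=="scene" else im[130:330,160:450],None,fx=2.7,fy=2.7,interpolation=cv2.INTER_CUBIC); cv2.imwrite(f"pics/{n}0z.png",im2)
E
```

```text
scene red 1503 [293.096 154.583] mean [ 432.366 -289.164   24.49 ] zmax 56.30565469268663 top [ 435.815 -284.641   48.576] 261 rect [ 416.4 -309.5] [169.1 195.4] 7.3
scene red 116 [337.112 206.569] mean [501.306  11.538  75.066] zmax 80.48464088123626 top [501.831  11.534  76.218] 104 rect [474.6   3.3] [101.8  35. ] 18.1
scene red 45 [339.556 218.489] mean [502.779  26.169  38.383] zmax 43.34912371311964 top [503.723  25.877  39.227] 36 rect [501.7  26.4] [34.8 13.7] 5.7
scene green 106 [314.774 217.953] mean [577.192   6.294  75.972] zmax 79.75404272234391 top [577.223   6.588  76.185] 101 rect [576.3   6.5] [28.  42.8] 82.4
scene green 30 [317.867 230.533] mean [578.684  22.136  38.092] zmax 43.20853731688078 top [578.684  22.136  38.092] 30 rect [577.7  23. ] [11.4 28.5] 88.0
scene blue 1576 [245.459 178.305] mean [ 615.249 -292.047   23.827] zmax 54.75963477230448 top [ 620.827 -284.984   48.529] 263 rect [ 616.9 -289.8] [121.6 148.5] 1.0
scene blue 124 [292.105 230.387] mean [651.954   3.066  75.947] zmax 82.04743040212895 top [652.015   2.992  76.45 ] 111 rect [651.6   1.7] [2
[... 2126 characters left out ...]
 213.6] 11.9
side rack 578 [310.652 213.301] [558.136  -6.963  31.325] rect [575.3   1.9] [ 67.8 247.3] 85.6
side rack 156 [237.058 214.365] [369.914 129.752  33.487] rect [370.9 131.4] [49.3 45. ] 1.6
side rack 219 [472.096 237.393] [ 852.502 -381.426   32.196] rect [ 852.2 -368.4] [ 47.4 215.2] 12.2
side rack 294 [479.044 351.966] [ 557.966 -612.114   32.258] rect [ 557.1 -606.5] [  5.8 188.3] 8.9
side sock 538 [270.613 169.669] [571.26  254.213  59.291] rect [573.2 257.2] [121.5 112.9] 87.6
side sock 158 [409.93  191.108] [ 854.128 -141.77    59.846] rect [ 852.6 -130.3] [ 47.9 210.4] 13.3
side sock 215 [473.591 229.721] [ 852.319 -378.763   59.801] rect [ 851.4 -369.2] [ 48.4 213.8] 12.3
```

View pics/scene0z.png

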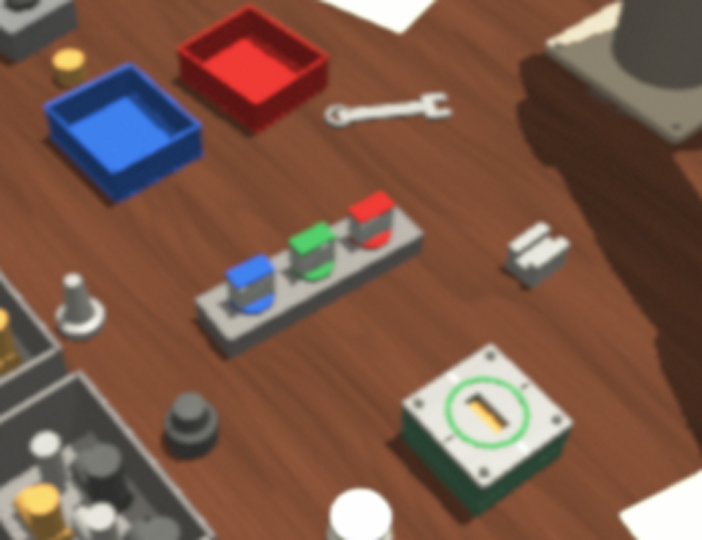

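```bash
cat > to.py <<'E'
import sys
from rig import robot
from h import *
from scipy.spatial.transform import Rotation as R
# target x y z (TCP mm), yaw of tool y axis (deg); tool z straight down
def to(x,y,z,yaw):
    s=robot.get_state();A=R.from_rotvec(s["ee_rot"]);a=np.radians(yaw)
    ty=np.array([np.cos(a),np.sin(a),0]);tz=np.array([0,0,-1.]);tx=np.cross(ty,tz)
    B=R.from_matrix(np.stack([tx,ty,tz],1))
    M=A.as_matrix()
    print("t",round(s["t"],2),"pos",s["ee_pos"],"yaw",np.degrees(np.arctan2(M[1,1],M[0,1])).round(2),"tilt",M[2],"F",s["wrist_force"],"grip",round(s["gripper_width"],3),"j",s["joint_pos"])
    d=A.inv().apply(np.array([x,y,z])-s["ee_pos"])/1000
    print("shift m",np.round(d,4),"turn deg",np.degrees((A.inv()*B).as_rotvec()).round(2), "rows",np.linalg.norm(d)/.0417)
if __name__=="__main__": to(*map(float,sys.argv[1:5]))
E
python3 to.py 500 8 180 86.6
```

```text
t 0.8 pos [230.18  554.095 239.308] yaw 67.44 tilt [ 0.  0. -1.] F [ 0.044 -0.028 -0.065] grip 0.999 j [ 1.092  0.13   1.488  0.     1.523 -0.085]
shift m [-0.459 -0.401  0.059] turn deg [  0.    -0.   -19.16] rows 14.676188776988091
```

apply_moves([
  [[1, -0.459, -0.401, 0.03, 0, 0, -19.2], [1, -0.459, -0.401, 0.03, 0, 0, -19.2], [1, -0.459, -0.401, 0.03, 0, 0, -19.2], [1, -0.459, -0.401, 0.03, 0, 0, -19.2], [1, -0.459, -0.401, 0.03, 0, 0, -19.2], [1, -0.459, -0.401, 0.03, 0, 0, -19.2], [1, -0.459, -0.401, 0.03, 0, 0, -19.2], [1, -0.459, -0.401, 0.059, 0, 0, -19.2], [1, -0.459, -0.401, 0.059, 0, 0, -19.2], [1, -0.459, -0.401, 0.059, 0, 0, -19.2]],
])

```text
t: 1.63
ee_pos: [414.1, 181.3, 207.9]
ee_rot: [0.092, 3.139, 0.001]
wrist_force: [0.7, 0.4, -0.5]
gripper_width: 1.0
```

```bash
python3 to.py 500 8 180 86.6
```

```text
t 1.63 pos [414.139 181.276 207.938] yaw 86.65 tilt [-0.001  0.001 -1.   ] F [ 0.653  0.405 -0.453] grip 1.0 j [ 0.299 -0.267  1.924  0.     1.482 -1.213]
shift m [-0.096 -0.168  0.028] turn deg [0.03 0.07 0.05] rows 4.685622430442604
```

apply_moves([
  [[1, -0.096, -0.168, 0.028, 0, 0, 0], [1, -0.096, -0.168, 0.028, 0, 0, 0], [1, -0.096, -0.168, 0.028, 0, 0, 0], [1, -0.096, -0.168, 0.028, 0, 0, 0], [1, -0.096, -0.168, 0.028, 0, 0, 0], [1, -0.096, -0.168, 0.028, 0, 0, 0], [1, -0.096, -0.168, 0.028, 0, 0, 0], [1, -0.096, -0.168, 0.028, 0, 0, 0]],
])

```text
t: 2.3
ee_pos: [500.0, 8.2, 180.0]
ee_rot: [0.093, 3.139, 0.002]
wrist_force: [-0.1, 0.6, 0.2]
gripper_width: 1.003
```

```bash
python3 to.py 500 8 49 86.6
python3 - <<'E'
from rig import robot
from h import *
m=robot.camera_model("wrist"); print(m)
im,d=robot.read_camera("wrist"); cv2.imwrite("pics/w1.png",im); np.save("pics/w1.npy",d); np.save("pics/w1T.npy",m["world_from_camera"])
E
```

```text
t 2.3 pos [499.999   8.197 179.972] yaw 86.61 tilt [-0.001  0.001 -1.   ] F [-0.068  0.603  0.23 ] grip 1.003 j [-0.087 -0.107  1.837  0.001  1.411 -1.599]
shift m [ 0.    -0.     0.131] turn deg [0.06 0.05 0.01] rows 3.1408223441990257
{'camera_matrix': array([[309.707,   0.   , 318.751],
       [  0.   , 309.707, 199.963],
       [  0.   ,   0.   ,   1.   ]]), 'world_from_camera': array([[  0.059,   0.957,   0.284, 427.736],
       [  0.998,  -0.057,  -0.016,  12.162],
       [  0.001,   0.284,  -0.959, 313.971],
       [  0.   ,   0.   ,   0.   ,   1.   ]])}
```

View pics/w1.png

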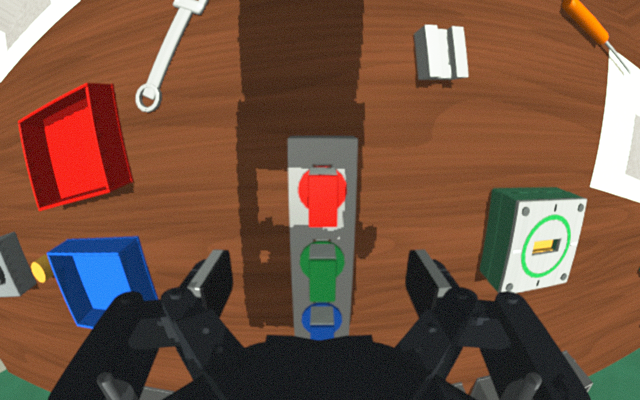

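The wrist view shows red at (323,195), green at (322,265), blue at (321,318) and the socket slot at (545,246), running left-right, so along world y. Next I'll measure these with the fisheye model.

```bash
cat >> h.py <<'E'
def fcloud(K,T,d):
    v,u=np.mgrid[:d.shape[0],:d.shape[1]]
    a=(u-K[0,2])/K[0,0];b=(v-K[1,2])/K[1,1];r=np.hypot(a,b)+1e-9
    t=np.tan(r)/r
    P=np.stack([a*t*d,b*t*d,d],-1); P[(d<=0)|(r>1.4)]=np.nan
    return P@T[:3,:3].T+T[:3,3]
def rows(W,im,zlo,zhi,c,minp=40):
    hsv=cv2.cvtColor(im,cv2.COLOR_BGR2HSV).astype(int);h,s,v=hsv[...,0],hsv[...,1],hsv[...,2]
    if c=="red": m=((h<8)|(h>172))&(s>110)
    elif c=="green": m=(h>45)&(h<85)&(s>90)
    elif c=="blue": m=(h>100)&(h<130)&(s>110)
    else: m=np.ones_like(h,bool)
    m=m&(v>50)&(W[...,2]>zlo)&(W[...,2]<zhi)
    k,L,st,ce=cv2.connectedComponentsWithStats(m.astype(np.uint8))
    for i in range(1,k):
        if st[i,4]<minp: continue
        P=W[L==i];r=cv2.minAreaRect(P[:,:2].astype(np.float32))
        print(c,st[i,4],ce[i],"mean",P.mean(0),"mid",(np.percentile(P,2,axis=0)+np.percentile(P,98,axis=0))/2,"ext",np.percentile(P,98,axis=0)-np.percentile(P,2,axis=0),"rect",np.round(r[0],1),np.round(r[1],1),round(r[2],1))
E
python3 - <<'E'
from rig import robot
from h import *
K=robot.camera_model("wrist")["camera_matrix"];T=np.load("pics/w1T.npy")
im=cv2.imread("pics/w1.png");W=fcloud(K,T,np.load("pics/w1.npy"))
for c in("red","green","blue"): rows(W,im,66,90,c); rows(W,im,30,42,c); 
for c in("red","blue"): rows(W,im,2,60,c,300)
for p in((532,246),(559,243),(545,246),(555,207),(535,290),(527,211),(579,204),(508,288),(563,283)): print(p,W[p[1],p[0]])
im2=cv2.resize(im[175:305,480:600],None,fx=4.5,fy=4.5,interpolation=cv2.INTER_CUBIC); cv2.imwrite("pics/w1z.png",im2)
E
```

```text
red 1519 [322.447 200.09 ] mean [498.783  11.175  75.445] mid [499.435  11.279  75.418] ext [41.688 23.097  2.891] rect [499.7  11.4] [24.1 43.5] 86.4
red 717 [103.877 135.523] mean [ 425.01  -216.975   36.109] mid [ 424.978 -217.056   36.082] ext [113.389  12.963  11.38 ] rect [ 424.9 -216.8] [119.1   4. ] 6.1
red 742 [ 40.364 148.981] mean [ 424.435 -337.02    36.133] mid [ 432.262 -302.112   35.981] ext [121.264 112.673  11.54 ] rect [ 432.7 -292.4] [112.8 125.8] 6.5
red 264 [303.5   189.114] mean [498.386  -5.852  37.393] mid [498.844  -6.416  35.512] ext [30.75   9.323  7.072] rect [497.9  -6.7] [ 9.1 35.4] 84.6
red 244 [341.029 189.18 ] mean [500.499  28.761  37.367] mid [500.266  29.157  35.718] ext [32.163  8.487  6.785] rect [501.4  29.2] [ 9.4 38.3] 89.0
green 1109 [321.971 279.12 ] mean [572.17    6.75   75.443] mid [573.703   6.789  74.99 ] ext [41.321 23.007  3.496] rect [573.8   6.4] [24.  44.1] 87.7
green 707 [510.836 226.457] mean [554.177 221.089  36.104] mid [568.658 254.615  36.002] ext [104.034  99.77   11.449] rect [544.4 233.3] [ 76.8 151.4] 43.7
green 49 [321.6
[... 1180 characters left out ...]
.802  47.372] rect [ 432.4 -286.2] [120.5 144.1] 6.3
blue 6309 [ 98.563 274.283] mean [ 603.332 -299.151   21.004] mid [ 613.389 -288.46    26.236] ext [118.904 138.284  47.213] rect [ 615.5 -317.3] [121.3 199. ] 1.5
blue 396 [321.192 316.081] mean [643.924   2.414  37.33 ] mid [646.126   2.304  35.897] ext [37.28  42.432  6.59 ] rect [647.9   2.5] [44.6 42.1] 77.2
(532, 246) [568.64  236.621  60.522]
(559, 243) [571.361 282.219  59.228]
(545, 246) [579.35  271.23   46.402]
(555, 207) [526.378 263.825  58.858]
(535, 290) [678.033 317.885   0.258]
(527, 211) [526.69  219.395  61.655]
(579, 204) [525.192 304.439  60.265]
(508, 288) [618.721 214.692  60.106]
(563, 283) [678.919 380.824  -0.864]
```

View pics/w1z.png

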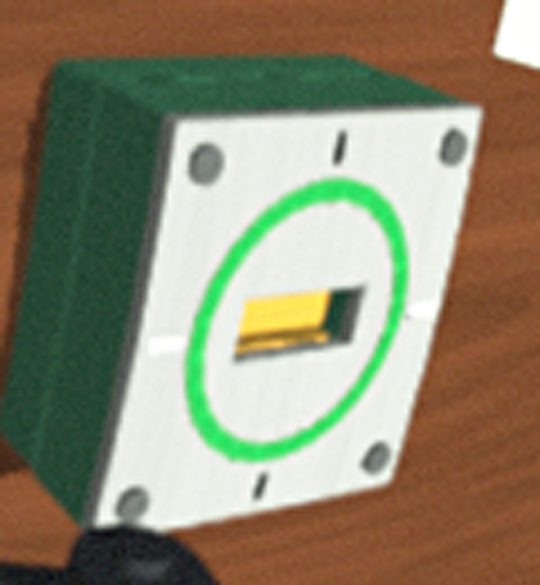

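apply_moves([
  [[1, 0, 0.002, 0.04, 0, 0, 0], [1, 0, 0.002, 0.08, 0, 0, 0], [1, 0, 0.002, 0.11, 0, 0, 0], [1, 0, 0.002, 0.13, 0, 0, 0], [1, 0, 0.002, 0.13, 0, 0, 0], [0, 0, 0.002, 0.13, 0, 0, 0], [0, 0, 0.002, 0.13, 0, 0, 0], [0, 0, 0.002, 0.13, 0, 0, 0], [0, 0, 0.002, 0.13, 0, 0, 0], [0, 0, 0.002, 0.13, 0, 0, 0]],
], grip_force=40)

```text
t: 3.18
ee_pos: [501.5, 10.9, 51.8]
ee_rot: [0.091, 3.136, 0.001]
wrist_force: [-0.1, 0.2, 0.2]
gripper_width: 0.298
```

```bash
python3 to.py 431 -286 150 94
```

```text
t 3.18 pos [501.509  10.853  51.808] yaw 86.68 tilt [-0.004  0.001 -1.   ] F [-0.105  0.169  0.246] grip 0.298 j [-0.081  0.041  1.942  0.001  1.154 -1.595]
shift m [ 0.053 -0.3   -0.099] turn deg [ 0.04  0.24 -7.32] rows 7.686392204737515
```

apply_moves([
  [[0, 0, 0, -0.03, 0, 0, 0], [0, 0, 0, -0.06, 0, 0, 0], [0, 0, 0, -0.098, 0, 0, 0], [0, 0.053, -0.3, -0.098, 0, 0, -9], [0, 0.053, -0.3, -0.098, 0, 0, -9], [0, 0.053, -0.3, -0.098, 0, 0, -9], [0, 0.053, -0.3, -0.098, 0, 0, -9], [0, 0.053, -0.3, -0.098, 0, 0, -9], [0, 0.053, -0.3, -0.098, 0, 0, -9], [0, 0.053, -0.3, -0.098, 0, 0, -9]],
])

```text
t: 4.02
ee_pos: [434.2, -270.1, 150.1]
ee_rot: [-0.155, 3.133, -0.0]
wrist_force: [1.2, 0.2, -1.8]
gripper_width: 0.274
```

```bash
python3 to.py 431 -286 55 95
python3 - <<'E'
from rig import robot
import cv2
im,d=robot.read_camera("wrist"); cv2.imwrite("pics/w2.png",im)
E
```

```text
t 4.02 pos [ 434.221 -270.078  150.063] yaw 95.68 tilt [-0.005 -0.001 -1.   ] F [ 1.239  0.179 -1.795] grip 0.274 j [-0.659 -0.054  1.842  0.003  1.349 -2.329]
shift m [ 0.005 -0.015  0.095] turn deg [-0.03  0.29  0.68] rows 2.3127262620334
```

View pics/w2.png

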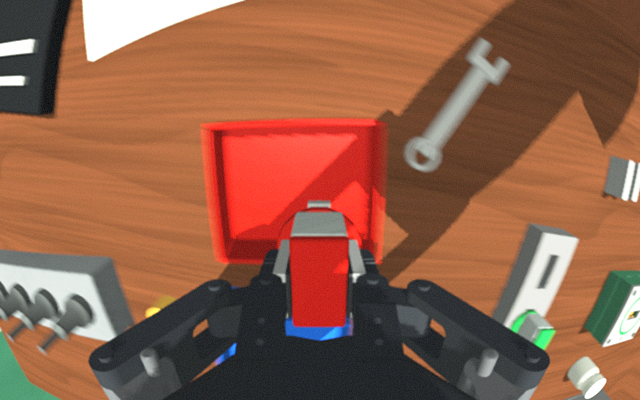

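apply_moves([
  [[0, 0.005, -0.016, 0.03, 0, 0, 0], [0, 0.005, -0.016, 0.06, 0, 0, 0], [0, 0.005, -0.016, 0.08, 0, 0, 0], [0, 0.005, -0.016, 0.095, 0, 0, 0], [0, 0.005, -0.016, 0.096, 0, 0, 0], [0.6, 0.005, -0.016, 0.096, 0, 0, 0], [0.6, 0.005, -0.016, 0.096, 0, 0, 0], [0.7, 0.005, -0.016, 0.096, 0, 0, 0], [0.7, 0.005, -0.016, 0.04, 0, 0, 0], [0.7, 0.005, -0.016, 0.0, 0, 0, 0]],
])

```text
t: 4.9
ee_pos: [427.4, -292.2, 137.4]
ee_rot: [-0.15, 3.137, -0.003]
wrist_force: [0.8, -1.1, 0.2]
gripper_width: 0.7
```

```bash
python3 to.py 649 2 160 86.6
python3 - <<'E'
from rig import robot
import cv2
im,d=robot.read_camera("scene"); cv2.imwrite("pics/s2.png",cv2.resize(im[110:310,180:460],None,fx=2.5,fy=2.5))
E
```

```text
t 4.9 pos [ 427.397 -292.232  137.409] yaw 95.49 tilt [-0.001 -0.002 -1.   ] F [ 0.79  -1.127  0.151] grip 0.7 j [-0.698 -0.021  1.835 -0.001  1.326 -2.364]
shift m [-0.249  0.272 -0.023] turn deg [-0.12  0.04  8.89] rows 8.8498890141696
```

View pics/s2.png

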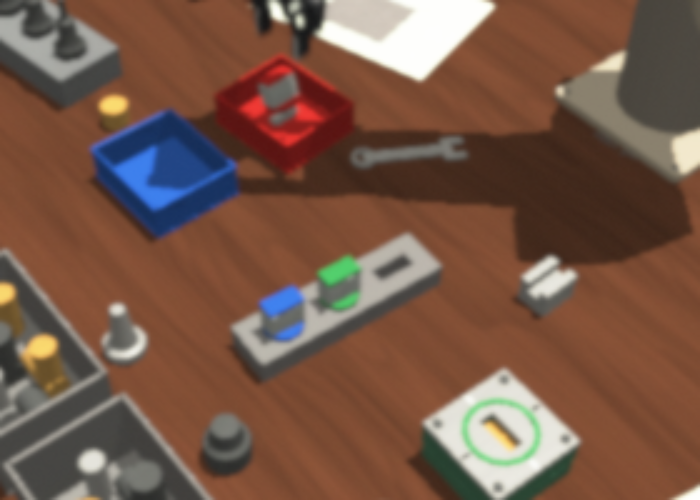

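Red is in its bin at (280,105) in the crop. Next is blue.

apply_moves([
  [[1, -0.249, 0.272, -0.023, 0, 0, 8.9], [1, -0.249, 0.272, -0.023, 0, 0, 8.9], [1, -0.249, 0.272, -0.023, 0, 0, 8.9], [1, -0.249, 0.272, -0.023, 0, 0, 8.9], [1, -0.249, 0.272, -0.023, 0, 0, 8.9], [1, -0.249, 0.272, -0.023, 0, 0, 8.9], [1, -0.249, 0.272, -0.023, 0, 0, 8.9], [1, -0.249, 0.272, -0.023, 0, 0, 8.9], [1, -0.249, 0.272, -0.023, 0, 0, 8.9], [1, -0.249, 0.272, -0.023, 0, 0, 8.9]],
])

```text
t: 5.78
ee_pos: [658.1, 5.3, 173.9]
ee_rot: [0.084, 3.121, -0.015]
wrist_force: [1.3, 0.0, 0.9]
gripper_width: 1.004
```

```bash
python3 to.py 650 3 51 86.6
python3 - <<'E'
from rig import robot
from h import *
m=robot.camera_model("wrist")
im,d=robot.read_camera("wrist"); cv2.imwrite("pics/w3.png",im)
W=fcloud(m["camera_matrix"],m["world_from_camera"],d)
for c in("green","blue"): rows(W,im,66,90,c)
E
```

```text
t 5.78 pos [658.053   5.337 173.876] yaw 86.9 tilt [-0.019 -0.009 -1.   ] F [1.305 0.04  0.942] grip 1.004 j [-0.065  0.304  1.41  -0.009  1.409 -1.58 ]
shift m [ 0.01  -0.002  0.123] turn deg [-0.52  1.11  0.3 ] rows 2.953525979831206
green 1811 [315.713  93.872] mean [574.793   6.494  75.443] mid [574.825   6.506  75.452] ext [40.839 22.991  2.963] rect [574.8   6.7] [23.7 42.3] 86.9
blue 1605 [315.25  190.047] mean [648.296   2.039  75.469] mid [648.98    2.116  75.461] ext [41.632 22.667  2.762] rect [649.3   1.9] [23.2 43.4] 87.4
```

View pics/w3.png

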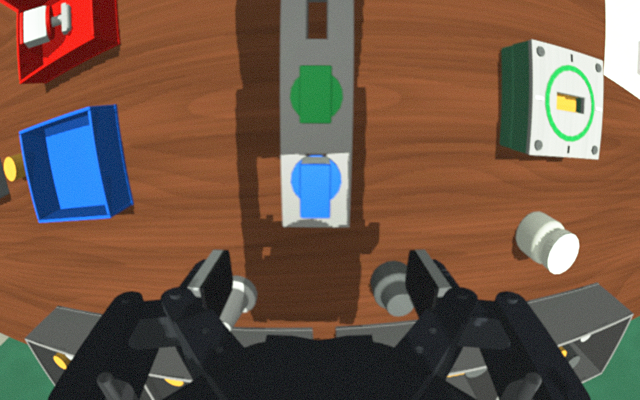

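apply_moves([
  [[1, 0.01, -0.002, 0.03, -0.5, 1.1, 0], [1, 0.01, -0.002, 0.07, -0.5, 1.1, 0], [1, 0.01, -0.002, 0.1, -0.5, 1.1, 0], [1, 0.01, -0.002, 0.122, -0.5, 1.1, 0], [1, 0.01, -0.002, 0.122, -0.5, 1.1, 0], [0, 0.01, -0.002, 0.122, -0.5, 1.1, 0], [0, 0.01, -0.002, 0.122, -0.5, 1.1, 0], [0, 0.01, -0.002, 0.122, -0.5, 1.1, 0], [0, 0.01, -0.002, 0.122, -0.5, 1.1, 0], [0, 0.01, -0.002, 0.122, -0.5, 1.1, 0]],
])

```text
t: 6.67
ee_pos: [649.8, -0.5, 53.5]
ee_rot: [0.086, 3.139, -0.003]
wrist_force: [0.3, 2.3, 0.2]
gripper_width: 0.297
```

```bash
python3 to.py 615 -290 150 91
```

```text
t 6.67 pos [649.796  -0.458  53.454] yaw 86.88 tilt [-0.002 -0.002 -1.   ] F [0.341 2.259 0.212] grip 0.297 j [-0.078  0.412  1.506 -0.002  1.222 -1.594]
shift m [ 0.019 -0.291 -0.096] turn deg [-0.13  0.1  -4.12] rows 7.366690413117718
```

apply_moves([
  [[0, 0, 0, 0, 0, 0, 0], [0, 0, 0, -0.04, 0, 0, 0], [0, 0, 0, -0.08, 0, 0, 0], [0, 0.005, -0.02, -0.097, 0, 0, -4], [0, 0.019, -0.291, -0.097, 0, 0, -4], [0, 0.019, -0.291, -0.097, 0, 0, -4], [0, 0.019, -0.291, -0.097, 0, 0, -4], [0, 0.019, -0.291, -0.097, 0, 0, -4], [0, 0.019, -0.291, -0.097, 0, 0, -4], [0, 0.019, -0.291, -0.097, 0, 0, -4]],
])

```text
t: 7.5
ee_pos: [616.4, -270.4, 151.1]
ee_rot: [-0.024, 3.14, -0.004]
wrist_force: [1.2, 0.7, -1.2]
gripper_width: 0.271
```

```bash
python3 to.py 615 -290 54 91
python3 - <<'E'
from rig import robot
import cv2
im,d=robot.read_camera("wrist"); cv2.imwrite("pics/w4.png",im)
E
```

```text
t 7.5 pos [ 616.389 -270.38   151.135] yaw 90.89 tilt [-0.002 -0.002 -1.   ] F [ 1.173  0.673 -1.201] grip 0.271 j [-0.489  0.375  1.365 -0.001  1.4   -2.075]
shift m [ 0.002 -0.019  0.097] turn deg [-0.13  0.09 -0.11] rows 2.376660524597511
```

View pics/w4.png

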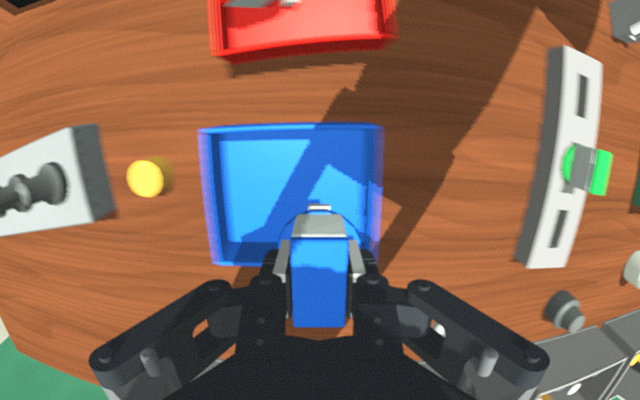

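apply_moves([
  [[0, 0.002, -0.019, 0.03, 0, 0, 0], [0, 0.002, -0.019, 0.06, 0, 0, 0], [0, 0.002, -0.019, 0.085, 0, 0, 0], [0, 0.002, -0.019, 0.096, 0, 0, 0], [0, 0.002, -0.019, 0.096, 0, 0, 0], [0.6, 0.002, -0.019, 0.096, 0, 0, 0], [0.6, 0.002, -0.019, 0.096, 0, 0, 0], [0.7, 0.002, -0.019, 0.096, 0, 0, 0], [0.7, 0.002, -0.019, 0.04, 0, 0, 0], [0.7, 0.002, -0.019, 0.0, 0, 0, 0]],
])

```text
t: 8.38
ee_pos: [610.5, -296.5, 136.5]
ee_rot: [0.017, -3.137, 0.006]
wrist_force: [1.1, -0.7, 1.1]
gripper_width: 0.701
```

```bash
python3 to.py 575 5 160 86.7
python3 - <<'E'
from rig import robot
import cv2
im,d=robot.read_camera("scene"); cv2.imwrite("pics/s3.png",cv2.resize(im[110:310,180:460],None,fx=2.5,fy=2.5))
E
```

```text
t 8.38 pos [ 610.531 -296.462  136.485] yaw 90.63 tilt [ 0.005 -0.004 -1.   ] F [ 1.089 -0.724  1.123] grip 0.701 j [-0.525  0.406  1.353 -0.006  1.385 -2.105]
shift m [ 0.032  0.302 -0.025] turn deg [-0.22 -0.28  3.93] rows 7.301153444841612
```

View pics/s3.png

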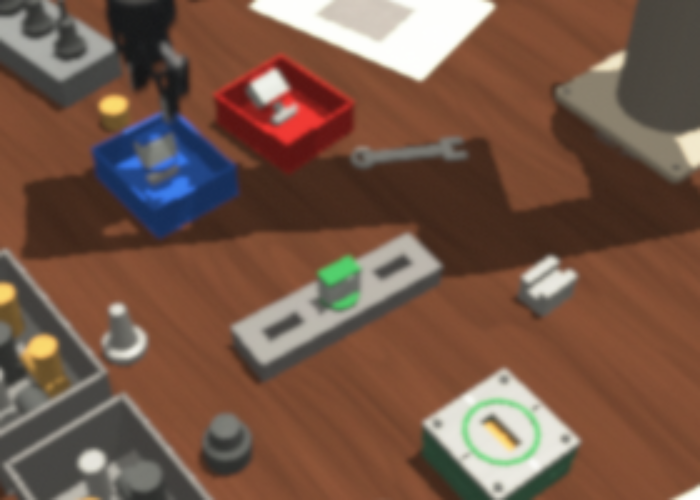

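Both holders look to be in their bins. Now green.

apply_moves([
  [[1, 0.032, 0.302, -0.025, 0, 0, 4], [1, 0.032, 0.302, -0.025, 0, 0, 4], [1, 0.032, 0.302, -0.025, 0, 0, 4], [1, 0.032, 0.302, -0.025, 0, 0, 4], [1, 0.032, 0.302, -0.025, 0, 0, 4], [1, 0.032, 0.302, -0.025, 0, 0, 4], [1, 0.032, 0.302, -0.025, 0, 0, 4], [1, 0.032, 0.302, -0.025, 0, 0, 4], [1, 0.032, 0.302, -0.025, 0, 0, 4], [1, 0.032, 0.302, -0.025, 0, 0, 4]],
])

```text
t: 9.27
ee_pos: [581.3, 3.0, 172.7]
ee_rot: [0.088, 3.127, -0.02]
wrist_force: [-0.2, -0.1, -0.3]
gripper_width: 1.003
```

apply_moves([
  [[1, 0, 0, 0, 0, 0, 0], [1, 0, 0, 0, 0, 0, 0], [1, 0, 0, 0, 0, 0, 0], [1, 0, 0, 0, 0, 0, 0]],
])

```text
t: 9.6
ee_pos: [581.3, 1.8, 172.5]
ee_rot: [0.091, 3.127, -0.02]
wrist_force: [0.6, -0.4, -0.0]
gripper_width: 0.999
```

```bash
python3 to.py 575 4 51 86.7
python3 - <<'E'
from rig import robot
from h import *
m=robot.camera_model("wrist")
im,d=robot.read_camera("wrist"); cv2.imwrite("pics/w5.png",im)
W=fcloud(m["camera_matrix"],m["world_from_camera"],d)
rows(W,im,66,90,"green")
E
```

```text
t 9.6 pos [581.333   1.809 172.488] yaw 86.66 tilt [-0.013 -0.013 -1.   ] F [ 0.599 -0.42  -0.034] grip 0.999 j [-0.077  0.109  1.635 -0.013  1.384 -1.588]
shift m [0.008 0.003 0.121] turn deg [-0.73  0.77 -0.03] rows 2.9178166350923487
green 1622 [326.205 193.137] mean [573.561   6.607  75.438] mid [574.309   6.666  75.221] ext [41.424 22.639  3.225] rect [574.5   6.5] [23.3 42.9] 87.6
```

View pics/w5.png

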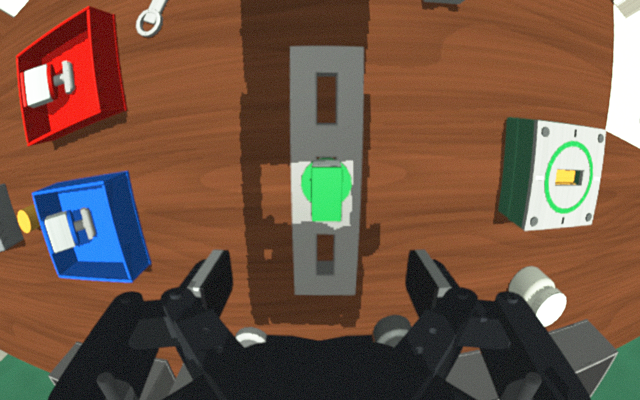

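apply_moves([
  [[1, 0.008, 0.003, 0.03, -0.7, 0.8, 0], [1, 0.008, 0.003, 0.07, -0.7, 0.8, 0], [1, 0.008, 0.003, 0.1, -0.7, 0.8, 0], [1, 0.008, 0.003, 0.12, -0.7, 0.8, 0], [1, 0.008, 0.003, 0.12, -0.7, 0.8, 0], [1, 0.008, 0.003, 0.12, -0.7, 0.8, 0], [1, 0.008, 0.003, 0.12, -0.7, 0.8, 0]],
])

```text
t: 10.23
ee_pos: [576.2, 3.5, 54.0]
ee_rot: [0.092, 3.139, -0.001]
wrist_force: [-0.0, 0.1, 0.2]
gripper_width: 0.995
```

```bash
python3 to.py 575 4.5 51 86.7
```

```text
t 10.23 pos [576.151   3.469  53.964] yaw 86.66 tilt [-0.001 -0.001 -1.   ] F [-0.005  0.101  0.244] grip 0.995 j [-0.083  0.231  1.728 -0.001  1.181 -1.595]
shift m [0.001 0.001 0.003] turn deg [-0.03  0.08 -0.04] rows 0.08016636574926855
```

apply_moves([
  [[1, 0.001, 0.001, 0.003, 0, 0, 0], [1, 0.001, 0.001, 0.003, 0, 0, 0], [0, 0.001, 0.001, 0.003, 0, 0, 0], [0, 0.001, 0.001, 0.003, 0, 0, 0], [0, 0.001, 0.001, 0.003, 0, 0, 0], [0, 0.001, 0.001, 0.003, 0, 0, 0], [0, 0.001, 0.001, 0.003, 0, 0, 0], [0, 0.001, 0.001, 0.003, 0, 0, 0]],
], grip_force=70)

```text
t: 10.9
ee_pos: [575.5, 4.6, 51.3]
ee_rot: [0.091, 3.138, -0.001]
wrist_force: [0.3, -0.5, -1.1]
gripper_width: 0.271
```

```bash
python3 to.py 573 259 180 0
```

```text
t 10.9 pos [575.514   4.558  51.317] yaw 86.66 tilt [-0.002 -0.001 -1.   ] F [ 0.277 -0.487 -1.084] grip 0.271 j [-0.081  0.233  1.732 -0.001  1.175 -1.593]
shift m [ 0.017  0.254 -0.129] turn deg [ 0.06  0.12 86.66] rows 6.837949249670252
```

apply_moves([
  [[0, 0, 0, -0.03, 0, 0, 0], [0, 0, 0, -0.07, 0, 0, 0], [0, 0, 0, -0.105, 0, 0, 5], [0, 0.017, 0.254, -0.129, 0, 0, 86.7], [0, 0.017, 0.254, -0.129, 0, 0, 86.7], [0, 0.017, 0.254, -0.129, 0, 0, 86.7], [0, 0.017, 0.254, -0.129, 0, 0, 86.7], [0, 0.017, 0.254, -0.129, 0, 0, 86.7], [0, 0.017, 0.254, -0.129, 0, 0, 86.7], [0, 0.017, 0.254, -0.129, 0, 0, 86.7]],
])

```text
t: 11.73
ee_pos: [572.1, 263.6, 180.3]
ee_rot: [1.478, 2.771, 0.003]
wrist_force: [0.1, -0.1, -1.9]
gripper_width: 0.271
```

```bash
python3 to.py 573 259 180 0
```

```text
t 11.73 pos [572.122 263.559 180.251] yaw 33.86 tilt [-0.     0.002 -1.   ] F [ 0.089 -0.071 -1.946] grip 0.271 j [ 0.35   0.241  1.472  0.     1.427 -0.241]
shift m [-0.004 -0.002  0.   ] turn deg [ 0.11 -0.02 33.86] rows 0.11149616099964389
```

apply_moves([
  [[0, -0.004, -0.002, 0, 0, 0, 33.9], [0, -0.004, -0.002, 0, 0, 0, 33.9], [0, -0.004, -0.002, 0, 0, 0, 33.9], [0, -0.004, -0.002, 0, 0, 0, 33.9], [0, -0.004, -0.002, 0, 0, 0, 33.9], [0, -0.004, -0.002, 0, 0, 0, 33.9], [0, -0.004, -0.002, 0, 0, 0, 33.9], [0, -0.004, -0.002, 0, 0, 0, 33.9]],
])

```text
t: 12.4
ee_pos: [572.5, 259.0, 179.9]
ee_rot: [2.218, 2.224, 0.002]
wrist_force: [0.8, 0.1, -2.6]
gripper_width: 0.265
```

```bash
python3 to.py 573 259 180 0
python3 - <<'E'
from rig import robot
from h import *
m=robot.camera_model("wrist");T=m["world_from_camera"]; print(T)
im,d=robot.read_camera("wrist"); cv2.imwrite("pics/w6.png",im);np.save("pics/w6.npy",d);np.save("pics/w6T.npy",T)
W=fcloud(m["camera_matrix"],T,d)
rows(W,im,100,240,"green"); rows(W,im,55,65,"green");rows(W,im,57,64,"any",500)
for n in("scene","side"):
    im,d=robot.read_camera(n); cv2.imwrite(f"pics/{n}6.png",im); np.save(f"pics/{n}6.npy",d)
E
```

```text
t 12.4 pos [572.514 259.01  179.893] yaw 0.15 tilt [ 0.001  0.001 -1.   ] F [ 0.836  0.149 -2.634] grip 0.265 j [0.343 0.238 1.477 0.    1.426 0.341]
shift m [-0.     0.001 -0.   ] turn deg [ 0.07 -0.04  0.15] rows 0.011948534189419036
[[  1.      0.002   0.003 571.751]
 [  0.003  -0.959  -0.282 330.584]
 [  0.002   0.282  -0.959 314.017]
 [  0.      0.      0.      1.   ]]
green 154 [318.688 211.779] mean [572.184 280.54  164.986] mid [572.154 280.252 165.096] ext [15.92   2.31   7.755] rect [571.8 280.3] [18.7  2.8] 0.9
green 5563 [318.606 277.821] mean [572.118 262.848 200.568] mid [572.118 260.078 185.216] ext [33.799 41.769 39.985] rect [572.2 259.5] [44.1 44.8] 0.9
green 1223 [320.616 179.138] mean [574.047 273.891  60.064] mid [573.483 268.783  60.036] ext [74.973 60.207  2.728] rect [573.6 267.9] [64.  77.3] 89.6
any 806 [577.764 108.352] mean [849.783 358.471  60.483] mid [849.785 359.459  60.465] ext [  3.583 197.821   6.705] rect [849.9 359.8] [  5.1 207.8] 0.2
any 11743 [319.73  177.934] mean [573.3   274.532  59.614] mid [573.462 264.873  59.787] ext [106.44  100.681   3.313] rect [573.4 261.6] [111.  110.8] 88.5
any 566 [557.357 269.005] mean [863.578 167.655  60.556] mid [906.791 147.434  60.539] ext [116.962 155.997   6.695] rect [874.3 174.7] [206.6 100.2] 52.0
```

View pics/w6.png

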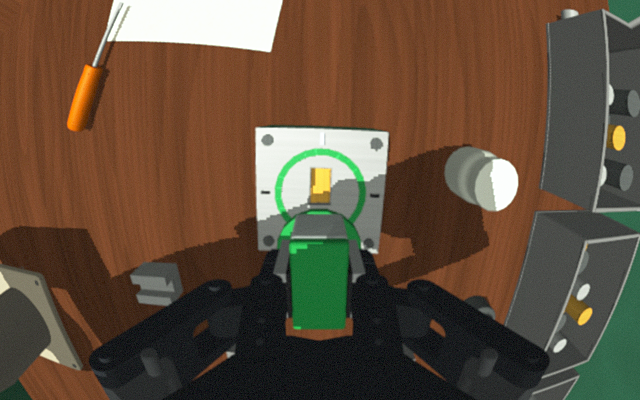

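View pics/scene6.png

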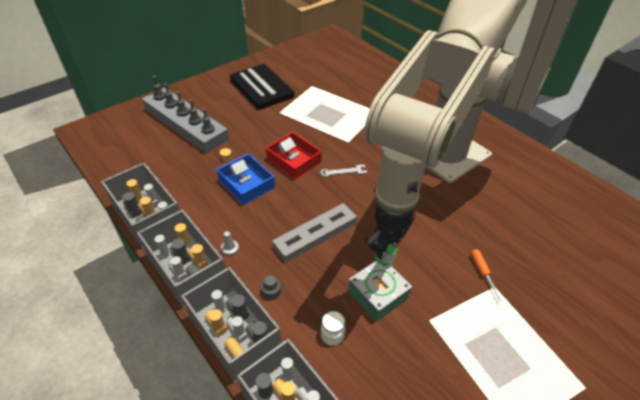

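Run:
```python
from rig import robot
from h import *
from scipy.optimize import least_squares
K=robot.camera_model("wrist")["camera_matrix"];T=np.load("pics/w6T.npy")
im=cv2.imread("pics/w6.png");d=np.load("pics/w6.npy");W=fcloud(K,T,d)
hsv=cv2.cvtColor(im,cv2.COLOR_BGR2HSV).astype(int);h,s,v=hsv[...,0],hsv[...,1],hsv[...,2]
g=(h>45)&(h<85)&(s>90)&(v>40)
def circ(P):
    f=lambda q:np.hypot(P[:,0]-q[0],P[:,1]-q[1])-q[2]
    return least_squares(f,[*P[:,:2].mean(0),30],loss="soft_l1").x
# intersect rays with z=60 plane for socket ring (more precise than depth)
def rayz(u,v_,z):
    a=(u-K[0,2])/K[0,0];b=(v_-K[1,2])/K[1,1];r=np.hypot(a,b)+1e-9
    D=np.stack([a*np.sin(r)/r,b*np.sin(r)/r,np.cos(r)],-1)@T[:3,:3].T
    t=(z-T[2,3])/D[...,2]; return D*t[...,None]+T[:3,3]
m=g&(abs(W[...,2]-60)<4); vv,uu=np.nonzero(m); P=rayz(uu.astype(float),vv.astype(float),60.)
print("socket ring",circ(P))
# slot: yellow + dark within ring
C=circ(P)[:2]
v2,u2=np.mgrid[:400,:640]; Q=rayz(u2.astype(float),v2.astype(float),60.)
y=(h>15)&(h<35)&(s>110)&(np.hypot(Q[...,0]-C[0],Q[...,1]-C[1])<30); dark=(np.hypot(Q[...,0]-C[0],Q[...,1]-C[1])<27)&(s>110)
for M in(y,dark):
  PP=Q[M&(u2>290)&(u2<350)&(v2<215)]; print("slot px",len(PP),PP.min(0),PP.max(0),cv2.minAreaRect(PP[:,:2].astype(np.float32)))
# holder top
top=g&(W[...,2]>198)&(W[...,2]<215); print("z med top",np.median(W[top][:,2])); 
P=W[top]; print("top rect",cv2.minAreaRect(P[:,:2].astype(np.float32)),P.min(0),P.max(0))
tt=g&(u2>285)&(u2<352)&(v2>243); P=rayz(u2[tt].astype(float),v2[tt].astype(float),np.median(W[top][:,2]));print("ray rect",cv2.minAreaRect(P[:,:2].astype(np.float32)))
ring=g&(W[...,2]>158)&(W[...,2]<170);P=W[ring];print("ring z",np.percentile(P[:,2],[2,50,98]),len(P),P.min(0),P.max(0)); 
outer=P[P[:,2]>164]; print(circ(outer))
cv2.imwrite("pics/w6z.png",cv2.resize(im[115:345,240:400],None,fx=2.6,fy=2.6,interpolation=cv2.INTER_CUBIC))
for n in("scene","side"):
    im=cv2.imread(f"pics/{n}6.png");Wc=cloud(robot.camera_model(n),np.load(f"pics/{n}6.npy"));print(n);rows(Wc,im,150,240,"green",15)
```

```text
socket ring [573.386 261.486  36.198]
slot px 655 [565.875 254.096  60.   ] [582.03  283.672  60.   ] ((573.98779296875, 268.8704528808594), (29.605459213256836, 16.120563507080078), 89.7965316772461)
slot px 771 [558.891 243.233  60.   ] [586.631 283.672  60.   ] ((572.7233276367188, 263.45611572265625), (27.74053955078125, 40.425846099853516), 0.11276812106370926)
z med top 203.95814144688418
top rect ((572.6047973632812, 259.53759765625), (24.894149780273438, 44.81475067138672), 0.6940523386001587) [560.033 237.065 198.025] [584.93  281.98  209.884]
ray rect ((572.1380004882812, 259.11029052734375), (42.52536392211914, 24.228946685791016), 89.98657989501953)
ring z [161.662 165.619 168.313] 613 [550.13  259.729 160.325] [594.25  281.621 169.952]
[572.233 260.308  20.316]
scene
green 186 [61.505  2.398] mean [  708.762 -1529.249   162.745] mid [  692.258 -1548.19    166.012] ext [120.198  67.528  30.874] rect [  710.4 -1539.5] [ 83.5 161.7] 54.3
green 78 [390.41 248.91] mean [572.862 270.929 205.654] mid [574.321 270.393 211.828] ext [24.909 19.422 20.383] rect [574.3 269.9] [26.8 21.8] 3.7
green 44 [379.409 259.909] mean [591.717 260.744 169.184] mid [592.411 260.496 175.427] ext [12.863 28.433 23.236] rect [593.  260.4] [13.9 32. ] 9.5
side
green 6711 [479.772  52.627] mean [1873.133  484.568  194.906] mid [1873.625  895.672  195.015] ext [  21.957 2476.451   86.314] rect [1873.4 1026.8] [2807.5   41.4] 89.7
green 44 [267.523 132.932] mean [571.415 247.283 204.8  ] mid [570.548 250.998 208.373] ext [25.796 41.177 18.222] rect [570.7 250.8] [42.4 26. ] 88.1
green 27 [266.333 144.889] mean [561.496 246.392 164.073] mid [567.208 249.039 161.371] ext [34.507 36.212 12.033] rect [564.  246.4] [21.6 42.9] 39.6
```

View pics/w6z.png

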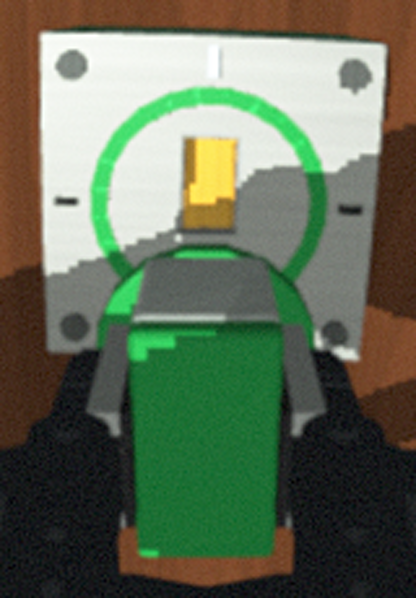

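Run:
```python
from rig import robot
from h import *
K=robot.camera_model("wrist")["camera_matrix"];T=np.load("pics/w6T.npy")
im=cv2.imread("pics/w6.png")
def rayz(u,v_,z):
    a=(u-K[0,2])/K[0,0];b=(v_-K[1,2])/K[1,1];r=np.hypot(a,b)+1e-9
    D=np.stack([a*np.sin(r)/r,b*np.sin(r)/r,np.cos(r)],-1)@T[:3,:3].T
    t=(z-T[2,3])/D[...,2]; return D*np.asarray(t)[...,None]+T[:3,3]
g=cv2.cvtColor(im,cv2.COLOR_BGR2GRAY).astype(float)
out=[]
for (u0,u1,v0,v1,dk) in((258,273,186,199,1),(367,382,189,202,1),(318,326,129,146,0)):
    p=g[v0:v1,u0:u1]; w=np.clip(np.median(p)-p-25,0,None) if dk else np.clip(p-np.median(p)-8,0,None)
    vv,uu=np.mgrid[v0:v1,u0:u1]; c=((w*uu).sum()/w.sum(),(w*vv).sum()/w.sum()); q=rayz(*c,60.);out.append(q);print(c,q)
b=out[1]-out[0];print("yaw from black",np.degrees(np.arctan2(b[1],b[0])),"mid",(out[0]+out[1])/2)
```

```text
(np.float64(265.04290861447754), np.float64(191.98689813298395)) [526.47  262.952  60.   ]
(np.float64(374.35181518151813), np.float64(195.3980198019802)) [620.361 260.131  60.   ]
(np.float64(321.72903225806454), np.float64(138.16129032258064)) [574.796 308.617  60.   ]
yaw from black -1.720667737983259 mid [573.415 261.542  60.   ]
```

apply_moves([
  [[0, 0.0022, 0.0012, 0.02, 0, 0, 1.7], [0, 0.0022, 0.0012, 0.04, 0, 0, 1.7], [0, 0.0022, 0.0012, 0.06, 0, 0, 1.7], [0, 0.0022, 0.0012, 0.06, 0, 0, 1.7], [0, 0.0022, 0.0012, 0.06, 0, 0, 1.7], [0, 0.0022, 0.0012, 0.06, 0, 0, 1.7], [0, 0.0022, 0.0012, 0.06, 0, 0, 1.7]],
])

```text
t: 13.13
ee_pos: [575.1, 261.7, 122.3]
ee_rot: [2.252, 2.188, 0.007]
wrist_force: [0.4, 0.2, -1.5]
gripper_width: 0.274
```

```bash
python3 to.py 573.8 261.2 110 -1.6
python3 - <<'E'
from rig import robot
import cv2,numpy as np
from h import *
a,_=robot.read_camera("scene");b,_=robot.read_camera("side")
cv2.imwrite("pics/c7.png",np.hstack([cv2.resize(a[225:325,335:425],None,fx=4.2,fy=4.2,interpolation=cv2.INTER_CUBIC),cv2.resize(b[120:220,225:315],None,fx=4.2,fy=4.2,interpolation=cv2.INTER_CUBIC)]))
E
```

```text
t 13.13 pos [575.143 261.709 122.251] yaw -1.63 tilt [ 0.002  0.004 -1.   ] F [ 0.423  0.215 -1.469] grip 0.274 j [0.346 0.29  1.523 0.    1.323 0.374]
shift m [-0.001 -0.001  0.012] turn deg [ 0.25 -0.11 -0.03] rows 0.29580111603531667
```

View pics/c7.png

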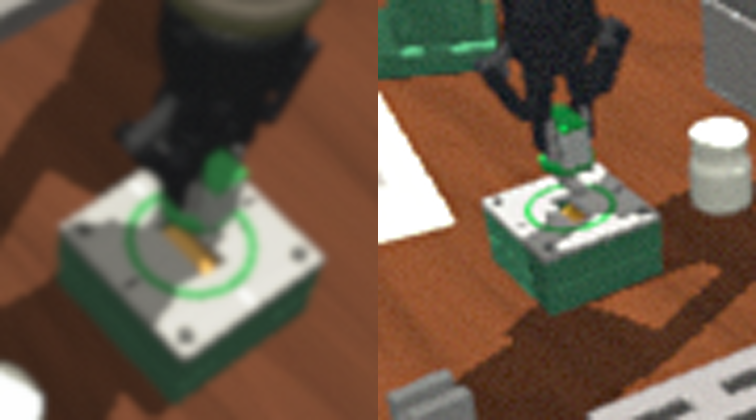

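apply_moves([
  [[0, -0.0005, -0.0014, 0.008, 0.2, 0, 0], [0, -0.0005, -0.0014, 0.01, 0.2, 0, 0], [0, -0.0005, -0.0014, 0.01, 0.2, 0, 0], [0, -0.0005, -0.0014, 0.01, 0.2, 0, 0]],
])

```text
t: 13.57
ee_pos: [573.3, 261.1, 111.6]
ee_rot: [-2.252, -2.189, -0.002]
wrist_force: [0.0, 0.7, -2.2]
gripper_width: 0.273
```

```bash
python3 to.py 573.7 261.2 100 -1.7
```

```text
t 13.57 pos [573.323 261.118 111.601] yaw -1.64 tilt [ 0.002 -0.    -1.   ] F [ 0.03   0.67  -2.183] grip 0.273 j [0.345 0.3   1.532 0.002 1.309 0.373]
shift m [0.    0.    0.012] turn deg [-0.   -0.09  0.06] rows 0.2783559996139469
```

Underside is now at about z=66. Next I'll lower it slowly to 54, so the foot is 6 mm into the plate.

apply_moves([
  [[0, 0, 0.0003, 0.003, 0, 0, 0], [0, 0, 0.0003, 0.006, 0, 0, 0], [0, 0, 0.0003, 0.009, 0, 0, 0], [0, 0, 0.0003, 0.011, 0, 0, 0], [0, 0, 0.0003, 0.012, 0, 0, 0], [0, 0, 0.0003, 0.012, 0, 0, 0]],
])

```text
t: 14.07
ee_pos: [573.3, 261.0, 99.1]
ee_rot: [-2.252, -2.188, -0.001]
wrist_force: [0.3, 0.8, -2.0]
gripper_width: 0.276
```

```bash
python3 to.py 573.7 261.2 85 -1.7
```

```text
t 14.07 pos [573.332 261.018  99.055] yaw -1.64 tilt [ 0.001 -0.001 -1.   ] F [ 0.308  0.817 -1.972] grip 0.276 j [0.345 0.313 1.54  0.002 1.289 0.373]
shift m [0.    0.    0.014] turn deg [-0.04 -0.07  0.06] rows 0.3371866432949183
```

apply_moves([
  [[0, 0, 0, 0.003, 0, 0, 0], [0, 0, 0, 0.006, 0, 0, 0], [0, 0, 0, 0.009, 0, 0, 0], [0, 0, 0, 0.011, 0, 0, 0], [0, 0, 0, 0.013, 0, 0, 0], [0, 0, 0, 0.014, 0, 0, 0], [0, 0, 0, 0.014, 0, 0, 0], [0, 0, 0, 0.014, 0, 0, 0]],
])

```text
t: 14.73
ee_pos: [573.5, 261.1, 85.5]
ee_rot: [-2.252, -2.188, -0.001]
wrist_force: [-1.5, -0.9, 4.2]
gripper_width: 0.271
```

```bash
python3 to.py 573.7 261.2 84 -1.7
```

```text
t 14.73 pos [573.522 261.077  85.476] yaw -1.64 tilt [ 0.001 -0.    -1.   ] F [-1.53  -0.935  4.182] grip 0.271 j [0.345 0.328 1.549 0.002 1.265 0.373]
shift m [0.    0.    0.002] turn deg [-0.02 -0.08  0.06] rows 0.03577780915663881
```

apply_moves([
  [[0, 0.0001, 0.0001, 0.001, 0, 0, 0], [0, 0.0001, 0.0001, 0.001, 0, 0, 6], [0, 0.0001, 0.0001, 0.001, 0, 0, 12], [0, 0.0001, 0.0001, 0.001, 0, 0, 18], [0, 0.0001, 0.0001, 0.001, 0, 0, 24], [0, 0.0001, 0.0001, 0.001, 0, 0, 30], [0, 0.0001, 0.0001, 0.001, 0, 0, 30]],
])

```text
t: 15.32
ee_pos: [573.6, 261.3, 84.7]
ee_rot: [-2.745, -1.524, -0.001]
wrist_force: [-2.2, -0.9, 3.0]
gripper_width: 0.273
```

```bash
python3 to.py 573.6 261.1 84.3 -91.7; python3 -c "
from rig import robot;print(robot.get_state()['torque'])"
```

```text
t 15.32 pos [573.631 261.306  84.654] yaw -31.92 tilt [ 0.001 -0.001 -1.   ] F [-2.235 -0.915  2.967] grip 0.273 j [0.345 0.329 1.549 0.002 1.263 0.902]
shift m [-0.  0.  0.] turn deg [-0.09 -0.03 59.78] rows 0.009844303049627008
[-0.04533624  0.36075785  0.03647281]
```

apply_moves([
  [[0, 0, 0, 0, 0, 0, 6], [0, 0, 0, 0, 0, 0, 12], [0, 0, 0, 0, 0, 0, 18], [0, 0, 0, 0, 0, 0, 24], [0, 0, 0, 0, 0, 0, 30], [0, 0, 0, 0, 0, 0, 36], [0, 0, 0, 0, 0, 0, 42], [0, 0, 0, 0, 0, 0, 48], [0, 0, 0, 0, 0, 0, 54], [0, 0, 0, 0, 0, 0, 54]],
])

```text
t: 16.15
ee_pos: [573.5, 261.6, 84.8]
ee_rot: [-3.138, -0.11, 0.0]
wrist_force: [-2.4, 0.5, 5.3]
gripper_width: 0.272
```

```bash
python3 to.py 573.6 261.1 84.3 -91.7; python3 -c "
from rig import robot;print(robot.get_state()['torque'])"
```

```text
t 16.15 pos [573.534 261.596  84.793] yaw -85.99 tilt [-0.    -0.002 -1.   ] F [-2.377  0.514  5.282] grip 0.272 j [0.345 0.329 1.549 0.002 1.264 1.846]
shift m [0.    0.001 0.001] turn deg [-0.11  0.01  5.71] rows 0.016844629954149315
[0.10437044 0.45906483 0.0750127 ]
```

apply_moves([
  [[0, 0, 0.0003, 0.0003, 0, 0, 3], [0, 0, 0.0003, 0.0003, 0, 0, 6], [0, 0, 0.0003, 0.0003, 0, 0, 8], [0, 0, 0.0003, 0.0003, 0, 0, 8], [0, 0, 0.0003, 0.0003, 0, 0, 8]],
])

```text
t: 16.57
ee_pos: [573.5, 261.6, 84.6]
ee_rot: [-3.138, 0.101, 0.0]
wrist_force: [-2.2, 0.8, 3.6]
gripper_width: 0.276
```

```bash
python3 to.py 573.6 261.1 84.3 -91.7
python3 - <<'E'
from rig import robot
import cv2,numpy as np
from h import *
a,_=robot.read_camera("scene");b,_=robot.read_camera("side");m=robot.camera_model("wrist");c,d=robot.read_camera("wrist")
print(robot.get_state()['torque'])
cv2.imwrite("pics/c8.png",np.hstack([cv2.resize(a[135:325,210:425],None,fx=1.85,fy=1.85,interpolation=cv2.INTER_CUBIC),cv2.resize(b[120:310,220:430],None,fx=1.85,fy=1.85,interpolation=cv2.INTER_CUBIC)]))
cv2.imwrite("pics/w8.png",c)
W=fcloud(m["camera_matrix"],m["world_from_camera"],d); rows(W,c,100,118,"green")
E
```

```text
t 16.57 pos [573.544 261.594  84.61 ] yaw -93.69 tilt [-0.    -0.002 -1.   ] F [-2.166  0.75   3.585] grip 0.276 j [0.345 0.329 1.549 0.002 1.263 1.98 ]
shift m [0.    0.001 0.   ] turn deg [-0.14  0.02 -1.99] rows 0.014038500980131817
[0.375 0.431 0.108]
green 5022 [318.733 282.404] mean [576.48  261.094 108.488] mid [574.481 261.077 107.911] ext [41.864 22.795  3.702] rect [573.8 261.3] [23.9 44.5] 86.3
```

View pics/c8.png

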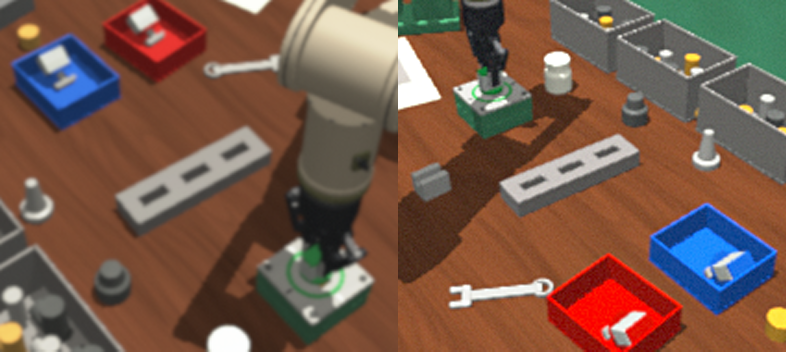

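View pics/w8.png

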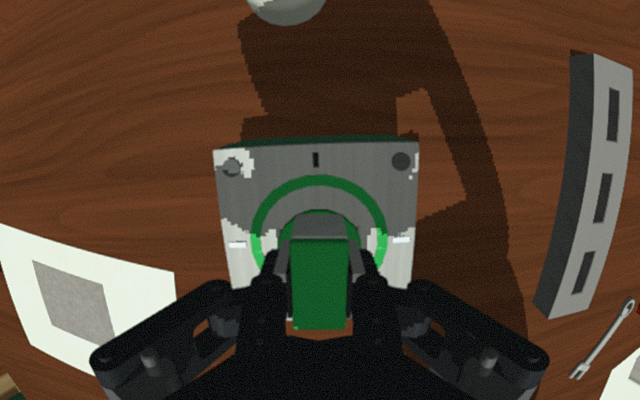

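Turned about 92° relative to the slot, with a reaction torque of 0.108 N m. I'll add a small turn to confirm it is on the stop, then check the bins with depth.

apply_moves([
  [[0, 0, 0, 0.0002, 0, 0, 1.5], [0, 0, 0, 0.0002, 0, 0, 2.5], [0, 0, 0, 0.0002, 0, 0, 2.5], [0, 0, 0, 0.0002, 0, 0, 2.5], [0, 0, 0, 0.0002, 0, 0, 2.5], [0, 0, 0, 0.0002, 0, 0, 2.5]],
])

```text
t: 17.22
ee_pos: [573.6, 261.6, 84.4]
ee_rot: [-3.134, 0.173, 0.0]
wrist_force: [-2.6, 1.3, 4.6]
gripper_width: 0.266
```

```bash
python3 to.py 573.6 261.1 84.3 -91.7
python3 - <<'E'
from rig import robot
from h import *
print(robot.get_state()['torque'])
for n in("scene","side"):
    im,d=robot.read_camera(n);W=cloud(robot.camera_model(n),d)
    s=cv2.cvtColor(im,cv2.COLOR_BGR2HSV)[...,1]
    for nm,c in(("red",(431.5,-286)),("blue",(615,-290))):
        m=(abs(W[...,0]-c[0])<56)&(abs(W[...,1]-c[1])<66)&(W[...,2]>8)&(s<90)
        P=W[m];print(n,nm,len(P),P.mean(0)-[*c,0],"min",np.percentile(P,3,axis=0)-[*c,0],"max",np.percentile(P,97,axis=0)-[*c,0])
    cv2.imwrite(f"pics/{n}9.png",cv2.resize(im[130:210,200:340] if n=="scene" else im[220:325,290:440],None,fx=5,fy=5,interpolation=cv2.INTER_CUBIC))
m=robot.camera_model("wrist");c,d=robot.read_camera("wrist")
W=fcloud(m["camera_matrix"],m["world_from_camera"],d); rows(W,c,100,118,"green")
E
```

```text
t 17.22 pos [573.556 261.595  84.374] yaw -96.31 tilt [-0.    -0.002 -1.   ] F [-2.599  1.326  4.553] grip 0.266 j [0.345 0.329 1.549 0.002 1.263 2.025]
shift m [0.    0.001 0.   ] turn deg [-0.14  0.02 -4.61] rows 0.01205049136136398
[0.353 0.435 0.052]
scene red 191 [  1.869 -30.787  37.358] min [-22.705 -50.261  13.017] max [22.513 -3.963 54.075]
scene blue 235 [  1.424 -30.195  38.98 ] min [-21.339 -51.294  12.464] max [21.484 -5.091 59.288]
side red 158 [-13.67  -39.778  38.821] min [-25.541 -59.313  12.796] max [ 13.059 -15.094  53.448]
side blue 125 [-14.75  -37.555  38.459] min [-25.086 -57.314  12.195] max [ 15.262 -13.239  57.214]
green 5030 [318.732 282.391] mean [576.479 260.967 108.289] mid [574.599 260.973 107.807] ext [41.826 23.859  3.608] rect [573.8 261.2] [23.9 45.3] 84.2
```

View pics/side9.png

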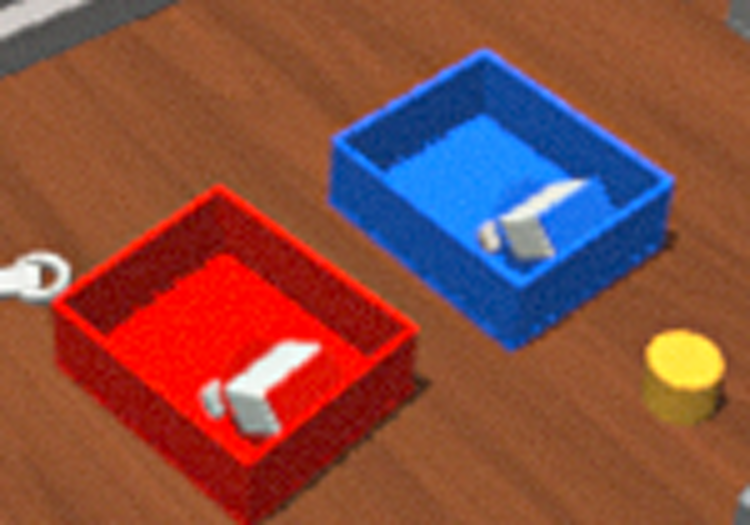

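apply_moves([
  [[0, 0, 0, 0, 0, 0, 0.5], [0, 0, 0, 0, 0, 0, 0.5], [0, 0, 0, 0, 0, 0, 0.5], [0, 0, 0, 0, 0, 0, 0.5], [0, 0, 0, 0, 0, 0, 0.5], [0, 0, 0, 0, 0, 0, 0.5]],
])

```text
t: 17.87
ee_pos: [573.6, 261.6, 84.4]
ee_rot: [-3.134, 0.187, 0.0]
wrist_force: [-2.6, 1.1, 5.1]
gripper_width: 0.266
```

```bash
python3 to.py 573.6 261.1 84.3 -91.7
python3 - <<'E'
from rig import robot
s=robot.get_state();print(s["torque"],s["joint_vel"])
print(robot.close_job())
E
```

```text
t 17.87 pos [573.565 261.575  84.381] yaw -96.82 tilt [-0.    -0.002 -1.   ] F [-2.621  1.069  5.081] grip 0.266 j [0.345 0.329 1.549 0.002 1.263 2.034]
shift m [0.    0.001 0.   ] turn deg [-0.14  0.02 -5.12] rows 0.011589799697917595
[0.30118431 0.43144884 0.01705459] [-0.00034748 -0.00082388  0.0002226   0.00117898 -0.00056684 -0.00093346]
the job is handed in; nothing more can be done
None
```

I put the red holder in the red bin and the blue holder in the blue bin. I then pushed the green one into the socket, turned it clockwise and handed the job in at about 18 s, still gripping it with a set grip of 70 N.

**Bins:** The last pictures and depth readings show both holders lying released inside their walls. Their visible parts average about 38 mm up, under the 55 mm limit.

**Green holder, from the last checks:**
- **Depth:** its underside is about 21 mm below the socket mouth. The arm feels about 5 N pushing back, which fits the spring less the holder's weight.
- **Position:** it is upright and within about 1 mm of the socket axis by the wrist camera.
- **Turn:** the gripper is turned about 95° from the slot direction. The wrist camera put the holder at about 94° just before the last half-degree turn.
- **Stillness:** the joints were at rest.

**Checks that disagreed:**
- **Torque:** the wrist torque about the vertical was noisy, reading 0.108, then 0.052, then 0.017 N m near the end. It did not confirm contact with the stop. That the holder is fully turned rests on the measured angle instead.
- **Side camera:** it placed things about 4 mm off in y from the other two cameras, so I did not use it for the fit.

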